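# Build up two gearbox shafts

### The arm

A 6-joint arm with a two-finger parallel gripper is mounted at the origin on the work surface. World frame = base frame: x ahead of the robot, y to its left, z up, the work surface at z = 0. Lengths are in m, angles in rad, forces in N, time in s.
With the tool pointing down it reaches from about 0.3 to 0.875 m from the base axis. Payload 6.4 kg.
Tool frame: the origin (TCP) lies midway between the tips of the shut fingers; the grasp point (between the pads) lies manip.pinch_z behind it (manip.pinch_z is the distance from the TCP to the grasp point, in m); z points along the fingers, y is the line along which they close (so a half turn about z gives the same grasp; the last joint's range is limited). The gripper opens to 88 mm and grips with 3 to 60 N. Pads are 18 mm wide; open, the fingers measure 123 mm over their backs; the gripper's body (75 mm by 187 mm) begins 45 mm behind the grasp point.
Start: joints at [-1.461, 0.181, 1.607, -0, 1.354, -0.206], TCP at [0.179, -0.547, 0.239] pointing down, gripper open.
Joint ranges: [-2.99, 2.99], [-0.89, 2.07], [0.3, 2.58], [-1.14, 4.28], [0, 2.63], [-3.12, 3.12]. Speed limits (rad/s): [2.57, 2.57, 3.01, 3.14, 3.14, 3.14].

### API

Orientations are given as a unit quaternion [x, y, z, w].
In Python, from station import manip gives the robot as it stands.
- The arm moves only by the tool carry_out, never from a script. Its argument "deltas" is a list of rows, each a list of 7 numbers: the shift along the tool's x, y, z in cm, then the turn, a rotation vector about the tool's x, y, z in rad, then the closure, from 0 (fully open) to 1 (shut). A call has 1 to 5 rows; each row shifts and turns the commanded pose from where the row before left it, along the tool's axes as they then stand; what a row does not reach is not made up. A row lasts 1/12 s, in which the tool goes at most 41.7 mm and 7.16 degrees, less where a joint would pass 70% of its speed; a pose out of reach is approached as far as the arm can. A call with a gripper value outside its range is refused whole. The fingers move at their own pace and stop on an object; "newtons" is the grip in N (left out, the last holds). Time passes only in rows, so rows that do not move let the fingers close. It gives the time, the measured TCP pose, the force, the opening and the grip force at its end, in the units of the state.
- manip.observe(): the state, without advancing time (a new reading comes with each control period).
- manip.capture(name): name is "side" or "top"; returns the picture (480x640x3 uint8, red, green, blue); there is no depth.
- manip.get_calibration(name): a dict with "vertical_fov" (degrees; the focal length in pixels is half the picture's height over the tangent of half this angle, whatever the lens; pixels are square), "cx", "cy" (the principal point, pixels), "dist_coeffs" ([k1, k2, p1, p2, k3] as OpenCV has them; the pictures are not rectified), "xyz" and "attitude" of the camera in the world. Camera axes: x right, y down, z forward; pixel columns grow to the right and rows downward; lengths in m; the calibration is good to about 2 mm. A picture is of the moment at which its call begins. get_calibration takes no time and is no camera call.
- manip.job_done(): hands the job in; it is judged then, once.
The state is a dict: "time_s": time; "joints": joint angles; "joint_vel": joint speeds; "effort": joint torques, N m; "position": TCP position; "eef_rot": TCP orientation; "contact_force": force on the tool from outside, world axes, zero at the start; "torque": the same for the moment, N m; "grip_width": finger opening in m; "gripper_force": force on a finger pad.
Only numpy, scipy, OpenCV 4.12 (cv2) and the standard library are available. Lean on these libraries where they do the work, as an engineer would, in place of code of your own. Each camera call takes 0.05 s, during which the arm holds its last target. There are 200 camera calls.

### The job

Build up the two gearbox shafts that stand on the bench. On the long shaft (square foot) thread the large gear first, then the spacer sleeve, then the small gear on top; on the short shaft (round foot) thread the bearing first, then the medium gear on top. Every part must sit fully down, flat on the one below; leave the two pistons and the grease tub standing where they are.

Things in the scene. Friction and masses are not known exactly. Their poses are not given: they have to be found in the camera images.
- large_gear: Large dark steel spur gear, the biggest of three, 66 mm across the teeth, 12 mm thick. Bore 22 mm right through. It lies flat on the bench; origin: centre of its underside; z along its bore, up.
- medium_gear: Medium dark steel spur gear, 52 mm across the teeth, 12 mm thick. Bore 22 mm right through. It lies flat on the bench; origin: centre of its underside; z along its bore, up.
- small_gear: Small dark steel spur gear, 40 mm across the teeth, 12 mm thick. Bore 22 mm right through. It lies flat on the bench; origin: centre of its underside; z along its bore, up.
- sleeve: Spacer sleeve: plain smooth dark steel tube, 32 mm outside diameter, 22 mm tall, standing on end. Bore 22 mm right through. It lies flat on the bench; origin: centre of its underside; z along its bore, up.
- bearing: Ball bearing: smooth dark steel ring without teeth, 46 mm outside diameter, 16 mm thick, with a black shield ring between outer and inner race. Bore 22 mm right through. It lies flat on the bench; origin: centre of its underside; z along its bore, up.
- long_shaft: Long shaft standing upright on a SQUARE blue foot 64 x 64 x 14 mm fixed to the bench. Over the base is a dark collar 36 mm across whose flat top is 24 mm above the bench; from it rises a plain bright shaft 16 mm in diameter, 54 mm long above the collar (top 78 mm above the bench), the last 8 mm tapering to 8 mm. Parts slip over it loosely and come to rest on the collar. Origin: on the shaft's axis, at bench level; z up. Does not move.
- short_shaft: Short shaft standing upright on a ROUND blue foot 68 mm in diameter, 14 mm high, fixed to the bench. Over the base is a dark collar 36 mm across whose flat top is 24 mm above the bench; from it rises a plain bright shaft 16 mm in diameter, 36 mm long above the collar (top 60 mm above the bench), the last 8 mm tapering to 8 mm. Parts slip over it loosely and come to rest on the collar. Origin: on the shaft's axis, at bench level; z up. Does not move.
- piston_a: Bystander: an engine piston, a loose aluminium cylinder 50 mm in diameter and 48 mm tall with a brown sooty crown, standing upright; to be left alone. Origin: centre of its underside.
- piston_b: Bystander: a second engine piston, like the first, to be left alone. Origin: centre of its underside.
- tub: Bystander: a loose white grease tub with a black lid, 48 mm in diameter, 50 mm tall, upright; to be left alone. Origin: centre of its underside.
There are look-alikes about, which are no part of the job. Leave any turquoise or yellow look-alike of the large_gear alone. What is shaped like the bearing but yellow is not meant.

How it is judged:
At the end, for the whole second after the job is handed in: Long shaft, from the bottom: large gear, sleeve, small gear, undersides 24, 36, 58 mm above the bench; short shaft: bearing, medium gear, undersides 24, 40 mm; each within 4 mm of that height, 6 mm of the axis, 0.12 rad of level, released and at rest (horizontal distance between each of large_gear, sleeve, small_gear and long_shaft below 0.006 m and z of large_gear in the frame of long_shaft between 0.02 and 0.028 m and angle between the z axis of each of large_gear, sleeve, small_gear and the z axis of long_shaft, either way round below 0.12 rad and linear speed of each of large_gear, sleeve, small_gear, bearing, medium_gear below 0.02 m/s and z of sleeve in the frame of long_shaft between 0.032 and 0.04 m and z of small_gear in the frame of long_shaft between 0.054 and 0.062 m and horizontal distance between each of bearing, medium_gear and short_shaft below 0.006 m and z of bearing in the frame of short_shaft between 0.02 and 0.028 m and angle between the z axis of each of bearing, medium_gear and the z axis of short_shaft, either way round below 0.12 rad and z of medium_gear in the frame of short_shaft between 0.036 and 0.044 m); the robot touches nothing.
It fails at once if piston A is shoved more than 30 mm or knocked over (distance of piston_a from where it was at the start of the episode above 0.03 m or angle between piston_a's own z axis and vertical above 0.5 rad).
It fails at once if piston B is shoved more than 30 mm or knocked over (distance of piston_b from where it was at the start of the episode above 0.03 m or angle between piston_b's own z axis and vertical above 0.5 rad).
It fails at once if the grease tub is shoved more than 30 mm or knocked over (distance of tub from where it was at the start of the episode above 0.03 m or angle between tub's own z axis and vertical above 0.5 rad).
It also fails if it takes over 120 s, if anything falls off the work surface, if the arm or the gripper's body presses on something with over 40 N, if the wrist force passes 120 N, or if a joint passes its speed limit or range.

## Working session

There is one attempt and no reset: what is moved stays moved. The work goes in short steps, Python scripts to look and compute and a tool call to move; the robot and the scene stay as the last step left them, time stands still between calls to the robot, and variables do not carry over. Pictures are saved under pics/ and viewed, at most 14 in all, crops included, and the job is handed in when it is done.

Besides the shell and the picture viewer there is one more tool, called after "Request:" by a JSON object that holds its "op" and its "data", one argument or row to a line. carry_out: Moves the arm, as the interface text tells. Its arguments: {"type":"object","properties":{"deltas":{"type":"array"},"newtons":{"type":"number"}},"required":["deltas"]}

```bash
mkdir -p pics; ls; python3 - <<'E'
from station import manip
import cv2
for n in("top","side"):
    im=manip.capture(n); cv2.imwrite(f"pics/{n}0.png",im[:,:,::-1]); print(manip.get_calibration(n))
print(manip.observe(), manip.pinch_z)
E
```

```text
pics
{'vertical_fov': 43.6840351611088, 'cx': 329.2795255270934, 'cy': 244.816319626545, 'dist_coeffs': array([0.04251714, 0.        , 0.        , 0.        , 0.        ]), 'xyz': array([ 0.45365753, -0.00729498,  1.20211321]), 'attitude': array([ 0.71366405, -0.70001017,  0.01989001, -0.01654591])}
{'vertical_fov': 57.624271281244184, 'cx': 315.7614134091668, 'cy': 232.49258529932092, 'dist_coeffs': array([0.01407213, 0.        , 0.        , 0.        , 0.        ]), 'xyz': array([ 0.31032249, -0.75377781,  0.78132823]), 'attitude': array([ 0.9066532 , -0.14564814,  0.06110993, -0.39119327])}
{'time_s': 0.1, 'joints': array([-1.46128626e+00,  1.81474709e-01,  1.60787789e+00, -2.00515665e-05,
        1.35379519e+00, -2.06289186e-01]), 'joint_vel': array([-1.23002609e-03, -2.16455473e-03, -2.75901735e-03, -1.24200825e-03,
        5.91275019e-05, -1.10858813e-03]), 'effort': array([ 3.91947642e-04, -4.34820414e+01, -3.42695689e+01,  7.03620538e-02,
        3.40553513e-02, -3.52671987e-05]), 'position': array([ 0.17854549, -0.54608242,  0.23791031]), 'eef_rot': array([ 9.87559094e-01,  1.57246400e-01,  2.78339877e-05, -7.77131498e-04]), 'contact_force': array([ 0.27280268, -0.56646075, -0.42030249]), 'torque': array([ 0.0080814 , -0.00585362,  0.00249535]), 'gripper_force': 0.0, 'grip_width': 0.08810410111862739} 0.0187
```

View pics/top0.png

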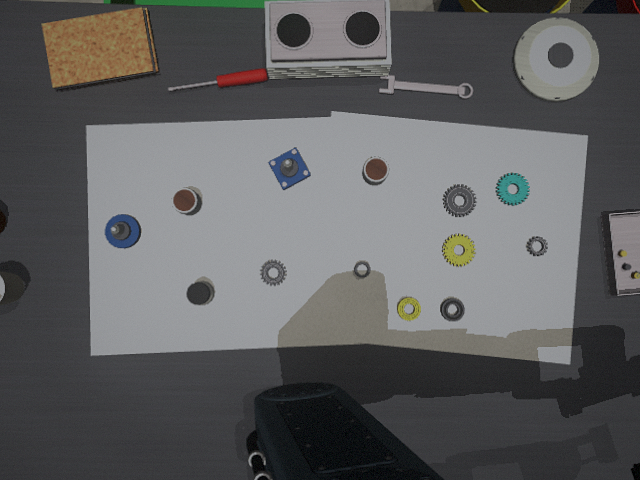

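View pics/side0.png

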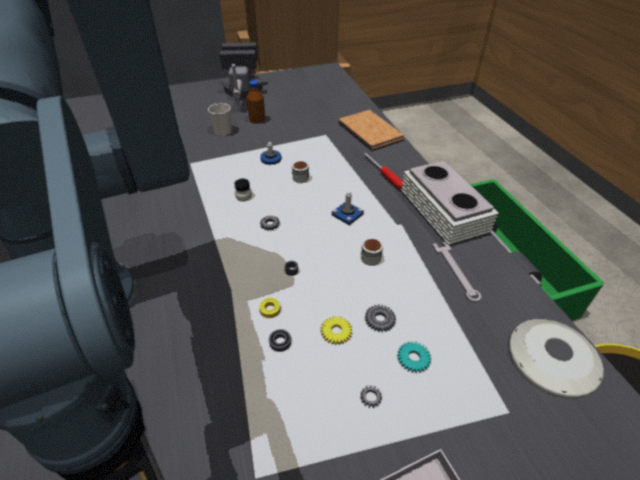

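Identification from the top picture:
- **Gears:** the dark gears are large (459,201), medium (273,272) and small (537,246). The turquoise (512,189) and yellow (458,250) ones are look-alikes.
- **Bearing:** the dark one is at (452,309). The yellow one (408,308) is a look-alike.
- **Sleeve:** (362,269).
- **Shafts:** the long shaft (square foot) is at (289,168) and the short shaft (round foot) at (122,231).
- **Bystanders:** the pistons are at (186,200) and (375,170), and the tub at (200,293).

Next I'll measure these positions.

```bash
cat >h.py <<'E'
import numpy as np,cv2
from station import manip
from scipy.spatial.transform import Rotation as R
def ray(n,uv):
    c=manip.get_calibration(n); f=240/np.tan(np.radians(c["vertical_fov"]/2))
    K=np.array([[f,0,c["cx"]],[0,f,c["cy"]],[0,0,1]])
    p=cv2.undistortPoints(np.array([[uv]],float),K,c["dist_coeffs"])[0,0]
    return c["xyz"],R.from_quat(c["attitude"]).apply([p[0],p[1],1])
def at(n,uv,z):
    o,d=ray(n,uv); return (o+d*(z-o[2])/d[2])[:2]
def blob(im,n,uv,kind,r=30):
    u,v=uv; c=im[v-r:v+r,u-r:u+r].astype(int)
    if kind=="blue": m=(c[...,2]-c[...,0]>40)
    else: m=c.max(2)<kind
    nn,l,s,_=cv2.connectedComponentsWithStats(m.astype(np.uint8))
    k=1+np.argmax(s[1:,4]); cs,_=cv2.findContours((l==k).astype(np.uint8),cv2.RETR_EXTERNAL,cv2.CHAIN_APPROX_NONE)
    h=cv2.convexHull(max(cs,key=len)); M=cv2.moments(h)
    return np.array([M["m10"]/M["m00"]+u-r,M["m01"]/M["m00"]+v-r]),2*np.sqrt(cv2.contourArea(h)/np.pi)
E
python3 - <<'E'
from h import *
T=cv2.imread("pics/top0.png")[:,:,::-1];S=cv2.imread("pics/side0.png")[:,:,::-1]
P=dict(large=((459,201),(380,318),120,.006),med=((273,272),(270,223),120,.006),small=((537,246),(371,396),120,.006),sleeve=((362,269),(291,268),80,.011),bearing=((452,309),(280,340),80,.008),long=((289,168),(348,212),"blue",.009),short=((122,231),(271,157),"blue",.009))
for k,(a,b,t,z) in P.items():
    for n,im,uv in(("top",T,a),("side",S,b)):
        r=24 if k not in("long","short") else 28
        c,d=blob(im,n,uv,t,r); print(k,n,c.round(1),round(d,1),at(n,c,z).round(4))
def crop(im,u,v,r=32,s=250): return cv2.resize(im[v-r:v+r,u-r:u+r],(s,s),interpolation=cv2.INTER_CUBIC)
a=np.hstack([crop(T,*P[k][0]) for k in("large","bearing","sleeve")]);b=np.hstack([crop(T,*P["long"][0]),crop(T,130,231),crop(S,348,205)])
cv2.imwrite("pics/c1.png",np.vstack([a,b])[:,:,::-1])
E
```

```text
large top [459.  200.1] 33.0 [ 0.6102 -0.2708]
large side [379.9 318.3] 27.6 [ 0.6111 -0.2701]
med top [272.9 272.5] 25.5 [0.458  0.0989]
med side [269.7 223. ] 15.4 [0.4597 0.1008]
small top [536.7 245.7] 20.2 [ 0.5216 -0.4258]
small side [370.8 397. ] 19.8 [ 0.5226 -0.4251]
sleeve top [361.5 269.5] 14.8 [ 0.4672 -0.0772]
sleeve side [290.9 268.3] 13.0 [ 0.4683 -0.0765]
bearing top [451.6 309.1] 22.6 [ 0.3923 -0.2574]
bearing side [279.8 340.4] 20.3 [ 0.3935 -0.2569]
long top [288.9 168.2] 34.5 [0.6675 0.0716]
long side [347.2 212.3] 20.9 [0.6689 0.0734]
short top [121.5 230.9] 32.9 [0.5349 0.4003]
short side [270.5 156.4] 15.0 [0.5366 0.4023]
```

View pics/c1.png

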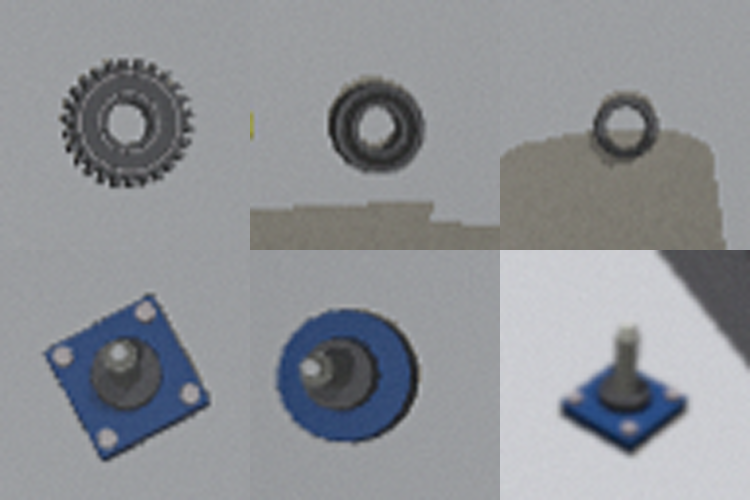

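The crop confirms the dark large gear, the dark bearing with its shield ring and the sleeve. It also shows the square-foot shaft, tip near (287,162), and the round-foot shaft, tip near (114,229). I'll check the shaft axes from the tips and square up the tool.

```bash
python3 - <<'E'
from h import *
print(at("top",(287.2,161.6),.078),at("side",(348.8,195.5),.078),at("top",(113.9,229.2),.060))
E
```

```text
[0.66766492 0.07051528] [0.66478895 0.05992737] [0.53434654 0.39728162]
```

Request:
{"op": "carry_out", "data": {
  "deltas": [
    [0,0,0,0,0,0.1053,0],
    [0,0,0,0,0,0.1053,0],
    [0,0,0,0,0,0.1052,0],
    [0,0,0,0,0,0,0]
  ],
  "newtons": 25
}}

```text
time_s: 0.43
position: [0.1786, -0.5463, 0.2382]
eef_rot: [1.0, -0.002, -0.0, -0.0]
contact_force: [0.3, 0.2, -0.2]
grip_width: 0.0881
gripper_force: 0.0
```

Request:
{"op": "carry_out", "data": {
  "deltas": [
    [3.3,-2.1,0,0,0,0,0],
    [3.3,-2.1,0,0,0,0,0],
    [3.3,-2.1,0,0,0,0,0],
    [3.3,-2.1,0,0,0,0,0],
    [3.3,-2.1,0,0,0,0,0]
  ]
}}

```text
time_s: 0.85
position: [0.3448, -0.4403, 0.2385]
eef_rot: [1.0, 0.002, -0.0, -0.0]
contact_force: [0.1, 0.2, -0.1]
grip_width: 0.088
gripper_force: 0.0
```

Request:
{"op": "carry_out", "data": {
  "deltas": [
    [3.3,-2.1,0,0,0,0,0],
    [3.3,-2.1,0,0,0,0,0],
    [3.3,-2.1,0,0,0,0,0],
    [3.3,-2.1,0,0,0,0,0],
    [3.3,-2.1,0,0,0,0,0]
  ]
}}

```text
time_s: 1.27
position: [0.5099, -0.3351, 0.2385]
eef_rot: [1.0, 0.002, -0.0, -0.0]
contact_force: [0.5, -1.7, 0.9]
grip_width: 0.088
gripper_force: 0.0
```

Request:
{"op": "carry_out", "data": {
  "deltas": [
    [3.3,-2.1,1,0,0,0,0],
    [3.3,-2.1,3,0,0,0,0],
    [3.3,-2.1,1,0,0,0,0],
    [0,0,0,0,0,0,0]
  ]
}}

```text
time_s: 1.6
position: [0.6051, -0.2711, 0.1888]
eef_rot: [1.0, 0.004, -0.002, -0.003]
contact_force: [-0.3, 0.5, -1.0]
grip_width: 0.0884
gripper_force: 0.0
```

Request:
{"op": "carry_out", "data": {
  "deltas": [
    [0.5,0,3.5,0,0,0,0],
    [0,0,3.5,0,0,0,0],
    [0,0,3.5,0,0,0,0],
    [0,0,3.5,0,0,0,0],
    [0,0,2.5,0,0,0,0]
  ]
}}

```text
time_s: 2.02
position: [0.6057, -0.276, 0.0248]
eef_rot: [1.0, 0.002, -0.002, -0.001]
contact_force: [-0.7, -0.3, -0.8]
grip_width: 0.0877
gripper_force: 0.0
```

Request:
{"op": "carry_out", "data": {
  "deltas": [
    [0,0,0,0,0,0,0],
    [0,0,1,0,0,0,0],
    [0,0,0.7,0,0,0,0],
    [0,0,0,0,0,0,0],
    [0,0,0,0,0,0,0]
  ]
}}

```text
time_s: 2.43
position: [0.6083, -0.2774, 0.0128]
eef_rot: [1.0, 0.0, 0.001, 0.001]
contact_force: [0.6, -0.7, 0.9]
grip_width: 0.0881
gripper_force: 0.0
```

```bash
python3 - <<'E'
from h import *
for i in range(4):
    manip.capture("side"); o=manip.observe(); print(o["time_s"],o["position"],o["contact_force"],o["joints"])
E
```

```text
2.4833 [ 0.60845491 -0.27754685  0.01306668] [0.55046562 0.66138758 0.63807773] [-6.05015669e-01  6.41043589e-01  1.47532399e+00 -2.43397422e-05
  1.02262462e+00  9.65405877e-01]
2.5333 [ 0.60844682 -0.27749439  0.01306777] [ 0.2102613  -0.5685577  -0.53353179] [-6.04969748e-01  6.40970470e-01  1.47544288e+00  6.93276210e-06
  1.02254621e+00  9.65534280e-01]
2.5833 [ 0.60839214 -0.27745044  0.01298415] [-0.29623469 -0.64963416  0.48675115] [-6.04954960e-01  6.41031367e-01  1.47555289e+00 -1.06590610e-05
  1.02247641e+00  9.65586214e-01]
2.6333 [ 0.6082475  -0.27732852  0.0127605 ] [ 0.83248    -0.00560898  0.00676887] [-6.04931473e-01  6.41254889e-01  1.47574621e+00 -1.02268008e-06
  1.02245194e+00  9.65605136e-01]
```

Request:
{"op": "carry_out", "data": {
  "deltas": [
    [0.25,-0.7,0,0,0,0,0],
    [0,0,0.6,0,0,0,0],
    [0,0,0.4,0,0,0,0],
    [0,0,0,0,0,0,0],
    [0,0,0,0,0,0,0]
  ]
}}

```text
time_s: 3.05
position: [0.6097, -0.2696, 0.0008]
eef_rot: [1.0, 0.0, -0.0, -0.0]
contact_force: [-0.6, 0.6, -0.1]
grip_width: 0.088
gripper_force: 0.0
```

Request:
{"op": "carry_out", "data": {
  "deltas": [
    [0,0,0,0,0,0,1],
    [0,0,0,0,0,0,1],
    [0,0,0,0,0,0,1],
    [0,0,0,0,0,0,1],
    [0,0,0,0,0,0,1]
  ]
}}

```text
time_s: 3.47
position: [0.6098, -0.2699, 0.0012]
eef_rot: [1.0, -0.0, -0.0, -0.0]
contact_force: [0.1, -0.6, -0.6]
grip_width: 0.0656
gripper_force: 25.0
```

Request:
{"op": "carry_out", "data": {
  "deltas": [
    [0,0,-2,0,0,0,1],
    [0,0,-3.5,0,0,0,1],
    [0,0,-3.5,0,0,0,1],
    [0,0,-3,0,0,0,1],
    [0,0,-1,0,0,0,1]
  ]
}}

```text
time_s: 3.88
position: [0.6123, -0.2713, 0.1368]
eef_rot: [1.0, 0.0, 0.003, 0.002]
contact_force: [1.6, -1.0, -1.9]
grip_width: 0.0656
gripper_force: 25.0
```

Request:
{"op": "carry_out", "data": {
  "deltas": [
    [0.6,-3.4,0,0,0,0,1],
    [0.6,-3.4,0,0,0,0,1],
    [0.6,-3.4,0,0,0,0,1],
    [0.6,-3.4,0,0,0,0,1],
    [0.6,-3.4,0,0,0,0,1]
  ]
}}

```text
time_s: 4.3
position: [0.6391, -0.0981, 0.1296]
eef_rot: [1.0, -0.0, -0.001, -0.0]
contact_force: [0.2, -0.1, -1.8]
grip_width: 0.0655
gripper_force: 25.0
```

Request:
{"op": "carry_out", "data": {
  "deltas": [
    [0.6,-3.4,0,0,0,0,1],
    [0.6,-3.4,0,0,0,0,1],
    [0.6,-3.4,0,0,0,0,1],
    [0.6,-3.4,0,0,0,0,1],
    [0,0,0,0,0,0,1]
  ]
}}

```text
time_s: 4.72
position: [0.6633, 0.0428, 0.1296]
eef_rot: [1.0, 0.003, -0.001, -0.001]
contact_force: [-0.2, -0.9, -2.4]
grip_width: 0.0654
gripper_force: 25.0
```

Request:
{"op": "carry_out", "data": {
  "deltas": [
    [0.4,-1.5,0,0,0,0,1],
    [0,-1.4,0,0,0,0,1],
    [0,0,2,0,0,0,1],
    [0,0,1.5,0,0,0,1],
    [0,0,0,0,0,0,1]
  ]
}}

```text
time_s: 5.13
position: [0.6648, 0.0651, 0.0915]
eef_rot: [1.0, -0.0, -0.004, -0.0]
contact_force: [-1.0, 0.1, -2.8]
grip_width: 0.0653
gripper_force: 25.0
```

```bash
python3 - <<'E'
from h import *
im=manip.capture("side"); print(manip.observe()["position"])
cv2.imwrite("pics/p1.png",cv2.resize(im[140:260,270:430],(800,600),interpolation=cv2.INTER_CUBIC)[:,:,::-1])
E
```

```text
[0.66563254 0.0648738  0.09311425]
```

View pics/p1.png

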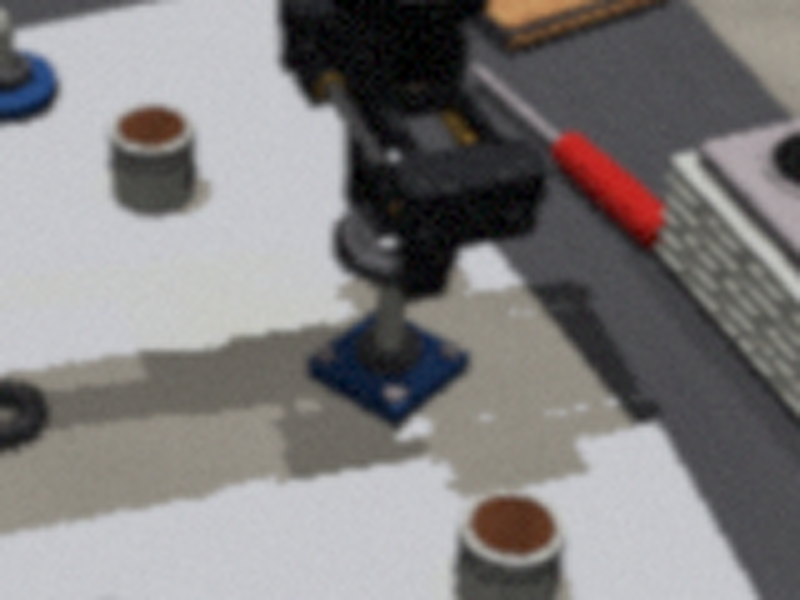

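The side view shows the gear hanging level above the square-foot shaft (shaft tip hidden at about crop (385,275)). It is still about 7 mm short in y, so I'll correct that and lower.

Request:
{"op": "carry_out", "data": {
  "deltas": [
    [0.15,-0.35,0,0,0,0,1],
    [0,-0.35,0,0,0,0,1],
    [0,0,0,0,0,0,1],
    [0,0,0,0,0,0,1],
    [0,0,0,0,0,0,1]
  ]
}}

```text
time_s: 5.6
position: [0.6699, 0.0721, 0.0971]
eef_rot: [1.0, -0.0, 0.001, 0.0]
contact_force: [0.3, 0.1, -1.2]
grip_width: 0.0658
gripper_force: 25.0
```

Request:
{"op": "carry_out", "data": {
  "deltas": [
    [-0.25,0,0,0,0,0,1],
    [0,0,1,0,0,0,1],
    [0,0,1,0,0,0,1],
    [0,0,1,0,0,0,1],
    [0,0,0,0,0,0,1]
  ]
}}

```text
time_s: 6.02
position: [0.6646, 0.0722, 0.0625]
eef_rot: [1.0, -0.0, -0.003, -0.0]
contact_force: [-0.3, 0.4, -2.6]
grip_width: 0.0657
gripper_force: 25.0
```

Request:
{"op": "carry_out", "data": {
  "deltas": [
    [0.15,0,0,0,0,0,1],
    [0,0,0.8,0,0,0,1],
    [0,0,0.8,0,0,0,1],
    [0,0,0.8,0,0,0,1],
    [0,0,0,0,0,0,1]
  ]
}}

```text
time_s: 6.43
position: [0.6669, 0.0722, 0.0398]
eef_rot: [1.0, -0.0, -0.002, -0.0]
contact_force: [-0.5, 0.3, -2.7]
grip_width: 0.0657
gripper_force: 25.0
```

Request:
{"op": "carry_out", "data": {
  "deltas": [
    [0,0,0.2,0,0,0,1],
    [0,0,0.2,0,0,0,1],
    [0,0,0.2,0,0,0,1],
    [0,0,0,0,0,0,1],
    [0,0,0,0,0,0,1]
  ]
}}

```text
time_s: 6.85
position: [0.6686, 0.0722, 0.0365]
eef_rot: [1.0, 0.0, 0.0, 0.0]
contact_force: [0.4, 0.2, -1.5]
grip_width: 0.0654
gripper_force: 25.0
```

Request:
{"op": "carry_out", "data": {
  "deltas": [
    [0,0,0.3,0,0,0,1],
    [0,0,0.3,0,0,0,1],
    [0,0,0.3,0,0,0,1],
    [0,0,0,0,0,0,1],
    [0,0,0,0,0,0,1]
  ]
}}

```text
time_s: 7.27
position: [0.6682, 0.0722, 0.0269]
eef_rot: [1.0, -0.0, -0.0, -0.0]
contact_force: [0.1, 0.1, -2.4]
grip_width: 0.0654
gripper_force: 25.0
```

Request:
{"op": "carry_out", "data": {
  "deltas": [
    [0,0,0,0,0,0,0],
    [0,0,0,0,0,0,0],
    [0,0,0,0,0,0,0],
    [0,0,0,0,0,0,0],
    [0,0,0,0,0,0,0]
  ]
}}

```text
time_s: 7.68
position: [0.6688, 0.0721, 0.0277]
eef_rot: [1.0, 0.0, 0.0, 0.0]
contact_force: [0.9, -0.4, 0.0]
grip_width: 0.0881
gripper_force: 0.0
```

Request:
{"op": "carry_out", "data": {
  "deltas": [
    [0,0,-2,0,0,0,0],
    [0,0,-3,0,0,0,0],
    [0,0,-3.5,0,0,0,0],
    [0,0,-3,0,0,0,0],
    [0,0,0,0,0,0,0]
  ]
}}

```text
time_s: 8.1
position: [0.6729, 0.072, 0.1507]
eef_rot: [1.0, 0.0, 0.006, 0.0]
contact_force: [0.7, -0.6, 1.8]
grip_width: 0.0881
gripper_force: 0.0
```

Request:
{"op": "carry_out", "data": {
  "deltas": [
    [-2.8,2.1,0,0,0,0,0],
    [-2.8,2.1,0,0,0,0,0],
    [-2.8,2.1,0,0,0,0,0],
    [-2.8,2.1,0,0,0,0,0],
    [-2.8,2.1,0,0,0,0,0]
  ]
}}

```text
time_s: 8.52
position: [0.527, -0.0334, 0.1421]
eef_rot: [1.0, 0.0, 0.0, 0.0]
contact_force: [-0.1, -0.2, 0.5]
grip_width: 0.0881
gripper_force: 0.0
```

Request:
{"op": "carry_out", "data": {
  "deltas": [
    [-2.8,2.1,0,0,0,0,0],
    [-2.8,2.1,0,0,0,0,0],
    [0,0,3,0,0,0,0],
    [0,0,2,0,0,0,0],
    [0,0,0,0,0,0,0]
  ]
}}

```text
time_s: 8.93
position: [0.4695, -0.0743, 0.0893]
eef_rot: [1.0, -0.001, -0.003, -0.001]
contact_force: [-0.5, 0.1, 0.3]
grip_width: 0.0882
gripper_force: 0.0
```

Checking the large gear on the shaft while the arm comes down over the sleeve.

Request:
{"op": "carry_out", "data": {
  "deltas": [
    [-0.15,0.25,1.5,0,0,0,0],
    [0,0,2,0,0,0,0],
    [0,0,2,0,0,0,0],
    [0,0,2,0,0,0,0],
    [0,0,0,0,0,0,0]
  ]
}}

```text
time_s: 9.35
position: [0.469, -0.0762, 0.0149]
eef_rot: [1.0, 0.0, -0.002, -0.001]
contact_force: [-0.9, 0.1, 0.1]
grip_width: 0.0879
gripper_force: 0.0
```

```bash
python3 - <<'E'
from h import *
im=manip.capture("side"); t=manip.capture("top"); o=manip.observe(); print(o["position"])
f=lambda c:cv2.resize(c,(400,400),interpolation=cv2.INTER_CUBIC)
cv2.imwrite("pics/p2.png",np.hstack([f(im[165:245,308:388]),f(t[128:208,249:329])])[:,:,::-1])
E
```

```text
[ 0.47104511 -0.0770734   0.01762891]
```

View pics/p2.png

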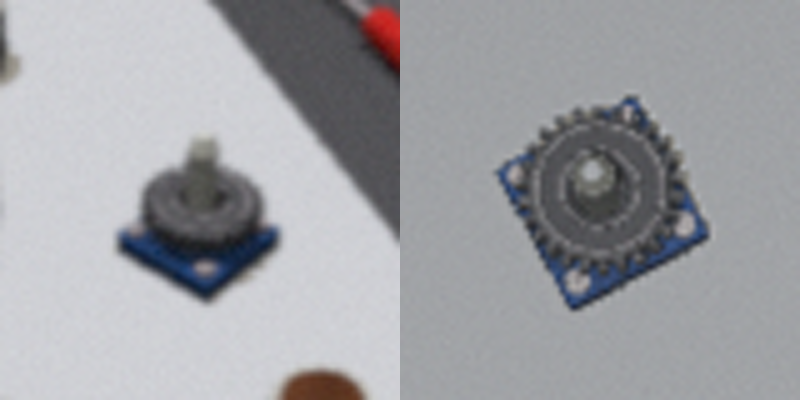

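The large gear sits flat on the collar of the square-foot shaft and is centred (gear centre near crop (600,188) in the top half). Now I'll take the sleeve.

Request:
{"op": "carry_out", "data": {
  "deltas": [
    [-0.3,0,0.5,0,0,0,0],
    [0,0,0.5,0,0,0,0],
    [0,0,0.3,0,0,0,0],
    [0,0,0,0,0,0,0],
    [0,0,0,0,0,0,0]
  ]
}}

```text
time_s: 9.87
position: [0.4681, -0.0774, 0.0046]
eef_rot: [1.0, 0.0, 0.0, 0.0]
contact_force: [0.5, -0.4, -0.1]
grip_width: 0.0881
gripper_force: 0.0
```

Request:
{"op": "carry_out", "data": {
  "deltas": [
    [0,0,0,0,0,0,1],
    [0,0,0,0,0,0,1],
    [0,0,0,0,0,0,1],
    [0,0,0,0,0,0,1],
    [0,0,0,0,0,0,1]
  ]
}}

```text
time_s: 10.28
position: [0.4681, -0.0774, 0.0044]
eef_rot: [1.0, 0.0, 0.0, 0.0]
contact_force: [-0.1, 0.5, -0.5]
grip_width: 0.0565
gripper_force: 0.0
```

Request:
{"op": "carry_out", "data": {
  "deltas": [
    [0,0,0,0,0,0,1],
    [0,0,0,0,0,0,1]
  ]
}}

```text
time_s: 10.45
position: [0.468, -0.0773, 0.0043]
eef_rot: [1.0, -0.0, -0.0, -0.0]
contact_force: [-0.7, -0.4, -0.3]
grip_width: 0.0436
gripper_force: 0.0
```

Request:
{"op": "carry_out", "data": {
  "deltas": [
    [0,0,0,0,0,0,1],
    [0,0,0,0,0,0,1],
    [0,0,0,0,0,0,1],
    [0,0,0,0,0,0,1]
  ]
}}

```text
time_s: 10.78
position: [0.468, -0.0773, 0.0043]
eef_rot: [1.0, 0.0, -0.0, -0.0]
contact_force: [1.2, -0.4, -0.2]
grip_width: 0.0306
gripper_force: 25.0
```

Request:
{"op": "carry_out", "data": {
  "deltas": [
    [0,0,-2,0,0,0,1],
    [0,0,-3.5,0,0,0,1],
    [0,0,-3.5,0,0,0,1],
    [0,0,-2,0,0,0,1],
    [0,0,0,0,0,0,1]
  ]
}}

```text
time_s: 11.2
position: [0.4711, -0.0786, 0.119]
eef_rot: [1.0, 0.0, 0.004, 0.002]
contact_force: [1.1, -0.6, -0.5]
grip_width: 0.0306
gripper_force: 25.0
```

Request:
{"op": "carry_out", "data": {
  "deltas": [
    [2.7,-2,0,0,0,0,1],
    [2.7,-2,0,0,0,0,1],
    [2.7,-2,0,0,0,0,1],
    [2.7,-2,0,0,0,0,1],
    [2.7,-2,0,0,0,0,1]
  ]
}}

```text
time_s: 11.62
position: [0.6033, 0.0239, 0.1127]
eef_rot: [1.0, -0.0, -0.001, -0.0]
contact_force: [0.3, -0.8, -1.1]
grip_width: 0.0303
gripper_force: 25.0
```

Request:
{"op": "carry_out", "data": {
  "deltas": [
    [2.7,-2,0,0,0,0,1],
    [2.5,-1.5,0,0,0,0,1],
    [0,0,0,0,0,0,1],
    [0,0,0,0,0,0,1],
    [0,0,0,0,0,0,1]
  ]
}}

```text
time_s: 12.03
position: [0.6535, 0.0575, 0.1125]
eef_rot: [1.0, 0.0, -0.002, 0.0]
contact_force: [0.2, 0.2, -1.1]
grip_width: 0.0305
gripper_force: 25.0
```

Request:
{"op": "carry_out", "data": {
  "deltas": [
    [0.75,-0.7,0,0,0,0,1],
    [0.7,-0.7,0,0,0,0,1],
    [0,0,1,0,0,0,1],
    [0,0,0,0,0,0,1],
    [0,0,0,0,0,0,1]
  ]
}}

```text
time_s: 12.45
position: [0.6685, 0.0716, 0.1032]
eef_rot: [1.0, 0.0, -0.001, -0.0]
contact_force: [0.1, 0.5, -0.2]
grip_width: 0.0305
gripper_force: 25.0
```

Request:
{"op": "carry_out", "data": {
  "deltas": [
    [0,0,0,0,0,0,1],
    [0,0,0,0,0,0,1]
  ]
}}

```text
time_s: 12.62
position: [0.6694, 0.0715, 0.1044]
eef_rot: [1.0, -0.0, -0.0, 0.0]
contact_force: [0.4, 0.4, -1.5]
grip_width: 0.0304
gripper_force: 25.0
```

Request:
{"op": "carry_out", "data": {
  "deltas": [
    [-0.1,0,1,0,0,0,1],
    [0,0,1,0,0,0,1],
    [0,0,1,0,0,0,1],
    [0,0,0.6,0,0,0,1],
    [0,0,0,0,0,0,1]
  ]
}}

```text
time_s: 13.03
position: [0.6667, 0.0717, 0.0654]
eef_rot: [1.0, -0.0, -0.002, -0.0]
contact_force: [0.6, 0.2, -0.8]
grip_width: 0.0304
gripper_force: 25.0
```

Request:
{"op": "carry_out", "data": {
  "deltas": [
    [0,0,0.6,0,0,0,1],
    [0,0,0.6,0,0,0,1],
    [0,0,0.6,0,0,0,1],
    [0,0,0.3,0,0,0,1],
    [0,0,0,0,0,0,1]
  ]
}}

```text
time_s: 13.45
position: [0.6678, 0.0717, 0.0462]
eef_rot: [1.0, 0.0, -0.001, -0.0]
contact_force: [-0.5, -0.2, -0.4]
grip_width: 0.0307
gripper_force: 25.0
```

Request:
{"op": "carry_out", "data": {
  "deltas": [
    [0,0,0,0,0,0,1],
    [0,0,0.2,0,0,0,1],
    [0,0,0.2,0,0,0,1],
    [0,0,0,0,0,0,1],
    [0,0,0,0,0,0,1]
  ]
}}

```text
time_s: 13.87
position: [0.6684, 0.0717, 0.0433]
eef_rot: [1.0, 0.0, -0.0, -0.0]
contact_force: [-0.2, -0.1, -0.7]
grip_width: 0.0308
gripper_force: 25.0
```

Request:
{"op": "carry_out", "data": {
  "deltas": [
    [0,0,0.2,0,0,0,1],
    [0,0,0,0,0,0,1],
    [0,0,0,0,0,0,0.3],
    [0,0,0,0,0,0,0.3],
    [0,0,0,0,0,0,0.3]
  ]
}}

```text
time_s: 14.28
position: [0.6687, 0.0717, 0.0416]
eef_rot: [1.0, -0.0, 0.0, 0.0]
contact_force: [-0.2, -0.1, 0.3]
grip_width: 0.0485
gripper_force: 0.0
```

Request:
{"op": "carry_out", "data": {
  "deltas": [
    [0,0,0,0,0,0,0.3],
    [0,0,0,0,0,0,0.3],
    [0,0,-2,0,0,0,0.3],
    [0,0,-3,0,0,0,0.3],
    [0,0,-3.5,0,0,0,0.3]
  ]
}}

```text
time_s: 14.7
position: [0.6667, 0.0717, 0.1249]
eef_rot: [1.0, -0.0, -0.002, -0.0]
contact_force: [0.8, -0.2, 0.3]
grip_width: 0.0616
gripper_force: 0.0
```

Request:
{"op": "carry_out", "data": {
  "deltas": [
    [-1,3.6,-1,0,0,0,0.3],
    [-1,3.6,0,0,0,0,0.3],
    [-1,3.6,0,0,0,0,0.3],
    [-1,3.6,0,0,0,0,0.3],
    [-1,3.6,0,0,0,0,0.3]
  ]
}}

```text
time_s: 15.12
position: [0.6179, -0.1097, 0.1368]
eef_rot: [1.0, 0.0, 0.0, 0.0]
contact_force: [-0.7, 0.1, -0.2]
grip_width: 0.0618
gripper_force: 0.0
```

Request:
{"op": "carry_out", "data": {
  "deltas": [
    [-1,3.6,0,0,0,0,0.3],
    [-1,3.6,0,0,0,0,0.3],
    [-1,3.6,0,0,0,0,0.3],
    [-1,3.6,0,0,0,0,0.3],
    [-1,3.6,0,0,0,0,0.3]
  ]
}}

```text
time_s: 15.53
position: [0.5678, -0.29, 0.1366]
eef_rot: [1.0, -0.0, 0.0, 0.0]
contact_force: [1.4, 0.0, -0.3]
grip_width: 0.0614
gripper_force: 0.0
```

Request:
{"op": "carry_out", "data": {
  "deltas": [
    [-1,3.6,0,0,0,0,0.3],
    [-1,3.6,0,0,0,0,0.3],
    [-1,3.6,0,0,0,0,0.3],
    [0,0,0,0,0,0,0.3],
    [0,0,0,0,0,0,0.3]
  ]
}}

```text
time_s: 15.95
position: [0.5375, -0.3985, 0.1363]
eef_rot: [1.0, -0.002, 0.0, 0.0]
contact_force: [0.2, -0.2, -0.3]
grip_width: 0.0616
gripper_force: 0.0
```

Request:
{"op": "carry_out", "data": {
  "deltas": [
    [-0.8,1.35,0,0,0,0,0.3],
    [-0.75,1.35,1,0,0,0,0.3],
    [0,0,3,0,0,0,0.3],
    [0,0,3,0,0,0,0.3],
    [0,0,3,0,0,0,0.3]
  ]
}}

```text
time_s: 16.37
position: [0.5228, -0.4235, 0.0352]
eef_rot: [1.0, 0.0, 0.0, 0.0]
contact_force: [0.6, -0.2, -0.2]
grip_width: 0.0614
gripper_force: 0.0
```

Request:
{"op": "carry_out", "data": {
  "deltas": [
    [0,0,1,0,0,0,0.3],
    [0,0,0,0,0,0,0.3],
    [0,0,0,0,0,0,0.3]
  ]
}}

```text
time_s: 16.62
position: [0.523, -0.4231, 0.0263]
eef_rot: [1.0, 0.0, -0.0, -0.0]
contact_force: [1.6, -1.0, 0.5]
grip_width: 0.0619
gripper_force: 0.0
```

```bash
python3 - <<'E'
from h import *
im=manip.capture("side"); t=manip.capture("top"); o=manip.observe(); print(o["position"])
f=lambda c:cv2.resize(c,(400,400),interpolation=cv2.INTER_CUBIC)
cv2.imwrite("pics/p3.png",np.hstack([f(im[155:235,308:388]),f(t[128:208,249:329])])[:,:,::-1])
E
```

```text
[ 0.52419848 -0.42447936  0.02860181]
```

View pics/p3.png

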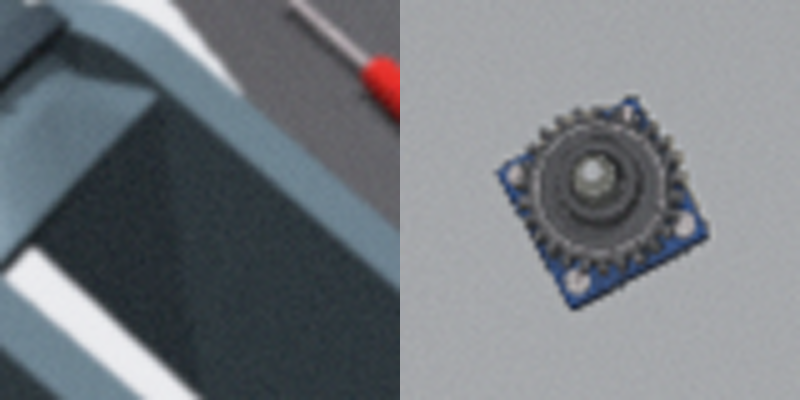

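The top half shows the sleeve threaded on the gear, around the shaft at crop (597,180). In the side view the arm hides the shaft. Now I'll take the small gear.

Request:
{"op": "carry_out", "data": {
  "deltas": [
    [-0.2,0.1,1,0,0,0,0.3],
    [0,0,1,0,0,0,0.3],
    [0,0,0.5,0,0,0,0.3],
    [0,0,0,0,0,0,0.3],
    [0,0,0,0,0,0,0.3]
  ]
}}

```text
time_s: 17.13
position: [0.5208, -0.4241, 0.0009]
eef_rot: [1.0, -0.0, -0.0, -0.0]
contact_force: [-0.2, -0.4, 0.5]
grip_width: 0.0618
gripper_force: 0.0
```

Request:
{"op": "carry_out", "data": {
  "deltas": [
    [0,0,0,0,0,0,1],
    [0,0,0,0,0,0,1],
    [0,0,0,0,0,0,1],
    [0,0,0,0,0,0,1],
    [0,0,0,0,0,0,1]
  ]
}}

```text
time_s: 17.55
position: [0.5209, -0.4243, 0.0013]
eef_rot: [1.0, -0.0, -0.0, -0.0]
contact_force: [0.1, 0.7, -0.9]
grip_width: 0.039
gripper_force: 25.0
```

Request:
{"op": "carry_out", "data": {
  "deltas": [
    [0,0,-2,0,0,0,1],
    [0,0,-3.5,0,0,0,1],
    [0,0,-3.5,0,0,0,1],
    [0,0,-3,0,0,0,1],
    [0,0,0,0,0,0,1]
  ]
}}

```text
time_s: 17.97
position: [0.524, -0.4276, 0.1295]
eef_rot: [1.0, 0.0, 0.004, 0.005]
contact_force: [0.7, -0.8, -0.9]
grip_width: 0.0393
gripper_force: 25.0
```

Request:
{"op": "carry_out", "data": {
  "deltas": [
    [1,-3.6,0,0,0,0,1],
    [1,-3.6,0,0,0,0,1],
    [1,-3.6,0,0,0,0,1],
    [1,-3.6,0,0,0,0,1],
    [1,-3.6,0,0,0,0,1]
  ]
}}

```text
time_s: 18.38
position: [0.5707, -0.2425, 0.1206]
eef_rot: [1.0, -0.0, -0.0, -0.0]
contact_force: [0.4, 0.4, -1.6]
grip_width: 0.0392
gripper_force: 25.0
```

Request:
{"op": "carry_out", "data": {
  "deltas": [
    [1,-3.6,0,0,0,0,1],
    [1,-3.6,0,0,0,0,1],
    [1,-3.6,0,0,0,0,1],
    [1,-3.6,0,0,0,0,1],
    [1,-3.6,0,0,0,0,1]
  ]
}}

```text
time_s: 18.8
position: [0.6208, -0.0624, 0.1207]
eef_rot: [1.0, -0.0, -0.0, -0.0]
contact_force: [0.2, -0.0, -1.1]
grip_width: 0.0392
gripper_force: 25.0
```

Request:
{"op": "carry_out", "data": {
  "deltas": [
    [1,-3.6,0,0,0,0,1],
    [1,-3.6,0,0,0,0,1],
    [1,-2,0,0,0,0,1],
    [0,0,0,0,0,0,1],
    [0,0,0,0,0,0,1]
  ]
}}

```text
time_s: 19.22
position: [0.6507, 0.029, 0.1205]
eef_rot: [1.0, 0.001, -0.001, 0.0]
contact_force: [0.7, 0.4, -0.5]
grip_width: 0.0393
gripper_force: 25.0
```

Request:
{"op": "carry_out", "data": {
  "deltas": [
    [0.6,-1.6,0,0,0,0,1],
    [0.6,-1.6,0,0,0,0,1],
    [0.4,-1.1,0,0,0,0,1],
    [0,0,1,0,0,0,1],
    [0,0,0,0,0,0,1]
  ]
}}

```text
time_s: 19.63
position: [0.6656, 0.0699, 0.1089]
eef_rot: [1.0, 0.0, -0.002, 0.0]
contact_force: [-0.1, -0.7, -1.5]
grip_width: 0.039
gripper_force: 25.0
```

Request:
{"op": "carry_out", "data": {
  "deltas": [
    [0,0,0,0,0,0,1],
    [0,0,0,0,0,0,1],
    [0,0,0,0,0,0,1]
  ]
}}

```text
time_s: 19.88
position: [0.6669, 0.0697, 0.1113]
eef_rot: [1.0, -0.001, -0.0, 0.0]
contact_force: [0.2, -0.1, -0.7]
grip_width: 0.0389
gripper_force: 25.0
```

Target TCP z is about 0.060, so 5.1 cm down.

Request:
{"op": "carry_out", "data": {
  "deltas": [
    [0.1,-0.2,0,0,0,0,1],
    [0,0,1,0,0,0,1],
    [0,0,1,0,0,0,1],
    [0,0,1,0,0,0,1],
    [0,0,0,0,0,0,1]
  ]
}}

```text
time_s: 20.3
position: [0.6657, 0.0728, 0.0776]
eef_rot: [1.0, 0.0, -0.003, -0.0]
contact_force: [-1.1, -0.6, -0.8]
grip_width: 0.039
gripper_force: 25.0
```

Request:
{"op": "carry_out", "data": {
  "deltas": [
    [0,0,0,0,0,0,1],
    [0,0,0.5,0,0,0,1],
    [0,0,0.5,0,0,0,1],
    [0,0,0,0,0,0,1],
    [0,0,0,0,0,0,1]
  ]
}}

```text
time_s: 20.72
position: [0.6678, 0.0727, 0.071]
eef_rot: [1.0, 0.0, -0.0, -0.0]
contact_force: [-0.5, 0.9, -0.4]
grip_width: 0.0394
gripper_force: 25.0
```

Request:
{"op": "carry_out", "data": {
  "deltas": [
    [0,0,0.3,0,0,0,1],
    [0,0,0.3,0,0,0,1],
    [0,0,0,0,0,0,1],
    [0,0,0,0,0,0,1]
  ]
}}

```text
time_s: 21.05
position: [0.6678, 0.0727, 0.0651]
eef_rot: [1.0, -0.0, -0.0, -0.0]
contact_force: [0.2, 0.3, 0.3]
grip_width: 0.039
gripper_force: 25.0
```

Request:
{"op": "carry_out", "data": {
  "deltas": [
    [0,0,0.3,0,0,0,1],
    [0,0,0.2,0,0,0,1],
    [0,0,0,0,0,0,1],
    [0,0,0,0,0,0,1]
  ]
}}

```text
time_s: 21.38
position: [0.6678, 0.0727, 0.0601]
eef_rot: [1.0, 0.0, -0.0, -0.0]
contact_force: [0.9, -0.1, -1.6]
grip_width: 0.0386
gripper_force: 25.0
```

Request:
{"op": "carry_out", "data": {
  "deltas": [
    [0,0,0,0,0,0,0.25],
    [0,0,0,0,0,0,0.25],
    [0,0,0,0,0,0,0.25],
    [0,0,0,0,0,0,0.25],
    [0,0,0,0,0,0,0.25]
  ]
}}

```text
time_s: 21.8
position: [0.6681, 0.0727, 0.0605]
eef_rot: [1.0, 0.0, 0.0, -0.0]
contact_force: [0.1, 0.7, 0.5]
grip_width: 0.066
gripper_force: 0.0
```

Request:
{"op": "carry_out", "data": {
  "deltas": [
    [0,0,-2,0,0,0,0.25],
    [0,0,-3,0,0,0,0.25],
    [0,0,-3,0,0,0,0.25],
    [0,0,0,0,0,0,0.25]
  ]
}}

```text
time_s: 22.13
position: [0.672, 0.0726, 0.1478]
eef_rot: [1.0, 0.0, 0.006, 0.0]
contact_force: [0.7, 0.1, 1.4]
grip_width: 0.0665
gripper_force: 0.0
```

Request:
{"op": "carry_out", "data": {
  "deltas": [
    [-2.7,3,0,0,0,0,0.25],
    [-2.7,3,0,0,0,0,0.25],
    [-2.7,3,0,0,0,0,0.25],
    [-2.7,3,0,0,0,0,0.25],
    [-2.7,3,0,0,0,0,0.25]
  ]
}}

```text
time_s: 22.55
position: [0.5315, -0.0782, 0.1402]
eef_rot: [1.0, 0.0, 0.0, 0.0]
contact_force: [0.5, -0.7, -0.4]
grip_width: 0.0659
gripper_force: 0.0
```

Request:
{"op": "carry_out", "data": {
  "deltas": [
    [-2.7,3.2,0,0,0,0,0.25],
    [-2.7,3.2,0,0,0,0,0.25],
    [-2.7,3.2,0,0,0,0,0.25],
    [-2.7,3.2,0,0,0,0,0.25],
    [-2.7,3.2,0,0,0,0,0.25]
  ]
}}

```text
time_s: 22.97
position: [0.3972, -0.2377, 0.1405]
eef_rot: [1.0, 0.0, 0.0, 0.0]
contact_force: [-0.2, -0.6, -0.1]
grip_width: 0.0661
gripper_force: 0.0
```

Request:
{"op": "carry_out", "data": {
  "deltas": [
    [-0.4,1.9,0,0,0,0,0.25],
    [0,0,2,0,0,0,0.25],
    [0,0,3,0,0,0,0.25],
    [0,0,3,0,0,0,0.25],
    [0,0,0,0,0,0,0.25]
  ]
}}

```text
time_s: 23.38
position: [0.3915, -0.2528, 0.0556]
eef_rot: [1.0, -0.0, -0.003, -0.003]
contact_force: [-1.6, 0.9, -0.1]
grip_width: 0.066
gripper_force: 0.0
```

Request:
{"op": "carry_out", "data": {
  "deltas": [
    [0,0,0,0,0,0,0.25],
    [0,0,1.5,0,0,0,0.25],
    [0,0,0,0,0,0,0.25],
    [0,0,0,0,0,0,0.25]
  ]
}}

```text
time_s: 23.72
position: [0.3953, -0.2559, 0.0467]
eef_rot: [1.0, 0.0, 0.0, 0.0]
contact_force: [-0.1, -0.5, 0.4]
grip_width: 0.066
gripper_force: 0.0
```

```bash
python3 - <<'E'
from h import *
im=manip.capture("side"); t=manip.capture("top"); o=manip.observe(); print(o["position"])
f=lambda c:cv2.resize(c,(400,400),interpolation=cv2.INTER_CUBIC)
cv2.imwrite("pics/p4.png",np.hstack([f(im[155:235,308:388]),f(t[128:208,249:329])])[:,:,::-1])
E
```

```text
[ 0.39552156 -0.25624994  0.04700606]
```

View pics/p4.png

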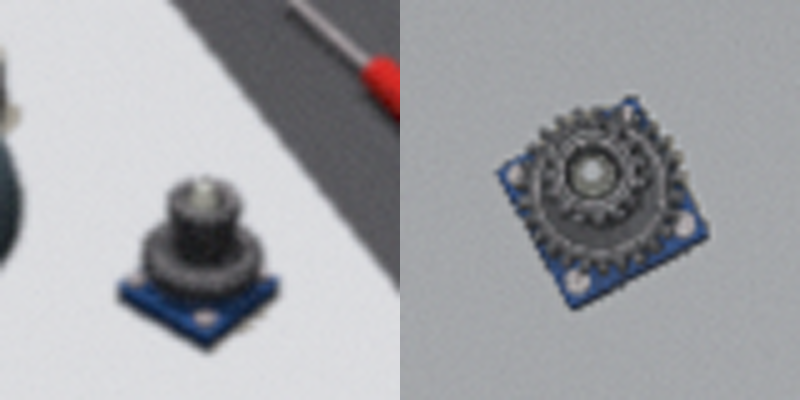

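The long shaft is complete: large gear, sleeve and small gear are stacked level, with the shaft tip at crop (592,170). Now I'll take the bearing.

Request:
{"op": "carry_out", "data": {
  "deltas": [
    [-0.25,0.1,1.5,0,0,0,0.25],
    [0,0,1.5,0,0,0,0.25],
    [0,0,1.1,0,0,0,0.25],
    [0,0,0,0,0,0,0.25],
    [0,0,0,0,0,0,0.25]
  ]
}}

```text
time_s: 24.23
position: [0.3921, -0.2564, 0.0045]
eef_rot: [1.0, 0.0, -0.0, -0.0]
contact_force: [0.3, 0.8, -0.2]
grip_width: 0.0658
gripper_force: 0.0
```

Request:
{"op": "carry_out", "data": {
  "deltas": [
    [0,0,0,0,0,0,0.25],
    [0,0,0,0,0,0,0.25]
  ]
}}

```text
time_s: 24.4
position: [0.3927, -0.2571, 0.0052]
eef_rot: [1.0, 0.0, 0.0, 0.001]
contact_force: [-0.0, 0.9, -0.3]
grip_width: 0.066
gripper_force: 0.0
```

Request:
{"op": "carry_out", "data": {
  "deltas": [
    [0,0,0.2,0,0,0,1],
    [0,0,0,0,0,0,1],
    [0,0,0,0,0,0,1],
    [0,0,0,0,0,0,1],
    [0,0,0,0,0,0,1]
  ]
}}

```text
time_s: 24.82
position: [0.3922, -0.2567, 0.0025]
eef_rot: [1.0, -0.0, 0.0, 0.0]
contact_force: [-0.4, 0.3, 0.3]
grip_width: 0.0455
gripper_force: 25.0
```

Request:
{"op": "carry_out", "data": {
  "deltas": [
    [0,0,-2,0,0,0,1],
    [0,0,-3.5,0,0,0,1],
    [0,0,-3.5,0,0,0,1],
    [0,0,-2,0,0,0,1],
    [0,0,0,0,0,0,1]
  ]
}}

```text
time_s: 25.23
position: [0.3944, -0.2589, 0.1169]
eef_rot: [1.0, 0.0, 0.003, 0.003]
contact_force: [0.2, -0.5, -0.6]
grip_width: 0.0452
gripper_force: 25.0
```

Request:
{"op": "carry_out", "data": {
  "deltas": [
    [0.75,-3.4,0,0,0,0,1],
    [0.75,-3.4,0,0,0,0,1],
    [0.75,-3.4,0,0,0,0,1],
    [0.75,-3.4,0,0,0,0,1],
    [0.75,-3.4,0,0,0,0,1]
  ]
}}

```text
time_s: 25.65
position: [0.4288, -0.0847, 0.1112]
eef_rot: [1.0, -0.0, -0.001, -0.0]
contact_force: [0.9, 0.0, -1.4]
grip_width: 0.045
gripper_force: 25.0
```

Request:
{"op": "carry_out", "data": {
  "deltas": [
    [0.75,-3.4,0,0,0,0,1],
    [0.75,-3.4,0,0,0,0,1],
    [0.75,-3.4,0,0,0,0,1],
    [0.75,-3.4,0,0,0,0,1],
    [0.75,-3.4,0,0,0,0,1]
  ]
}}

```text
time_s: 26.07
position: [0.4663, 0.0853, 0.1111]
eef_rot: [1.0, 0.0, -0.001, -0.0]
contact_force: [0.1, 0.3, -0.9]
grip_width: 0.0455
gripper_force: 25.0
```

Request:
{"op": "carry_out", "data": {
  "deltas": [
    [0.75,-3.4,0,0,0,0,1],
    [0.75,-3.4,0,0,0,0,1],
    [0.75,-3.4,0,0,0,0,1],
    [0.75,-3.4,0,0,0,0,1],
    [0.75,-3.4,0,0,0,0,1]
  ]
}}

```text
time_s: 26.48
position: [0.5037, 0.255, 0.1106]
eef_rot: [1.0, 0.0, -0.001, 0.0]
contact_force: [0.2, -1.1, -1.5]
grip_width: 0.0453
gripper_force: 25.0
```

Request:
{"op": "carry_out", "data": {
  "deltas": [
    [0.75,-3.4,0,0,0,0,1],
    [0.75,-3.4,0,0,0,0,1],
    [0.75,-3.4,0,0,0,0,1],
    [0,0,0,0,0,0,1],
    [0,0,0,0,0,0,1]
  ]
}}

```text
time_s: 26.9
position: [0.526, 0.3567, 0.1102]
eef_rot: [1.0, 0.001, -0.001, 0.001]
contact_force: [0.5, -1.0, -1.0]
grip_width: 0.0448
gripper_force: 25.0
```

Request:
{"op": "carry_out", "data": {
  "deltas": [
    [0.3,-1.5,0,0,0,0,1],
    [0.3,-1.5,0,0,0,0,1],
    [0.3,-1.2,0,0,0,0,1],
    [0,0,1,0,0,0,1],
    [0,0,0,0,0,0,1]
  ]
}}

```text
time_s: 27.32
position: [0.5346, 0.3958, 0.0992]
eef_rot: [1.0, -0.0, -0.002, 0.001]
contact_force: [-0.6, -1.0, -1.9]
grip_width: 0.0453
gripper_force: 25.0
```

Request:
{"op": "carry_out", "data": {
  "deltas": [
    [0,0,0.5,0,0,0,1],
    [0,0,0.5,0,0,0,1],
    [0,0,0,0,0,0,1],
    [0,0,0,0,0,0,1]
  ]
}}

```text
time_s: 27.65
position: [0.5358, 0.3966, 0.0917]
eef_rot: [1.0, -0.0, -0.001, 0.0]
contact_force: [0.3, 0.5, -0.3]
grip_width: 0.045
gripper_force: 25.0
```

```bash
python3 - <<'E'
from h import *
im=manip.capture("side"); t=manip.capture("top"); o=manip.observe(); print(o["position"])
f=lambda c:cv2.resize(c,(400,400),interpolation=cv2.INTER_CUBIC)
cv2.imwrite("pics/p5.png",np.hstack([f(im[115:185,235:305]),f(t[191:271,82:162])])[:,:,::-1])
E
```

```text
[0.53630971 0.39717276 0.09252817]
```

View pics/p5.png

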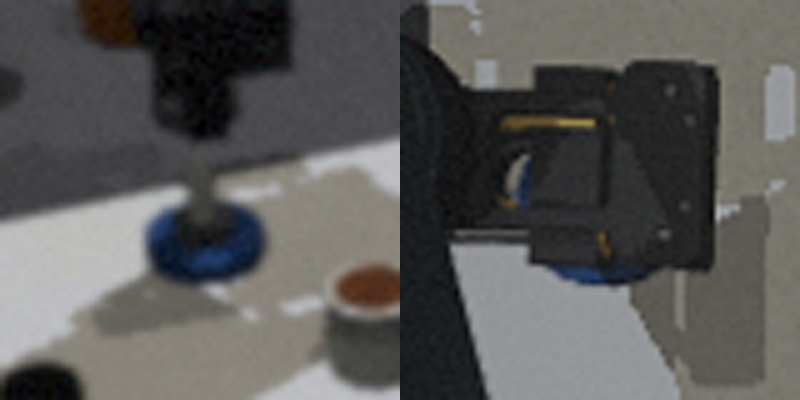

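The side crop shows the bearing held just above the round-foot shaft, in line with it (shaft at crop x≈200). I'll lower it gently.

Request:
{"op": "carry_out", "data": {
  "deltas": [
    [-0.1,-0.1,1,0,0,0,1],
    [0,0,1,0,0,0,1],
    [0,0,1,0,0,0,1],
    [0,0,0,0,0,0,1],
    [0,0,0,0,0,0,1]
  ]
}}

```text
time_s: 28.17
position: [0.5341, 0.398, 0.0606]
eef_rot: [1.0, 0.0, -0.001, 0.001]
contact_force: [-0.7, 0.1, -0.1]
grip_width: 0.0456
gripper_force: 25.0
```

Request:
{"op": "carry_out", "data": {
  "deltas": [
    [0,0,0.8,0,0,0,1],
    [0,0,0.8,0,0,0,1],
    [0,0,0.8,0,0,0,1],
    [0,0,0,0,0,0,1],
    [0,0,0,0,0,0,1]
  ]
}}

```text
time_s: 28.58
position: [0.5345, 0.3981, 0.0373]
eef_rot: [1.0, 0.0, -0.001, 0.0]
contact_force: [0.1, -1.0, -1.0]
grip_width: 0.0453
gripper_force: 25.0
```

Request:
{"op": "carry_out", "data": {
  "deltas": [
    [0,0,0.4,0,0,0,1],
    [0,0,0.4,0,0,0,1],
    [0,0,0.2,0,0,0,1],
    [0,0,0,0,0,0,1],
    [0,0,0,0,0,0,1]
  ]
}}

```text
time_s: 29.0
position: [0.5351, 0.3984, 0.0282]
eef_rot: [1.0, 0.0, -0.0, 0.0]
contact_force: [-0.6, 0.3, -1.9]
grip_width: 0.0453
gripper_force: 25.0
```

Request:
{"op": "carry_out", "data": {
  "deltas": [
    [0,0,0.1,0,0,0,0.25],
    [0,0,0,0,0,0,0.15],
    [0,0,0,0,0,0,0.15],
    [0,0,0,0,0,0,0.15],
    [0,0,0,0,0,0,0.15]
  ]
}}

```text
time_s: 29.42
position: [0.5353, 0.3985, 0.0276]
eef_rot: [1.0, -0.0, 0.0, -0.0]
contact_force: [-0.2, -0.5, 0.6]
grip_width: 0.0746
gripper_force: 0.0
```

Request:
{"op": "carry_out", "data": {
  "deltas": [
    [0,0,-2,0,0,0,0.15],
    [0,0,-3,0,0,0,0.15],
    [0,0,-3,0,0,0,0.15],
    [0,0,-2,0,0,0,0.15],
    [0,0,0,0,0,0,0.15]
  ]
}}

```text
time_s: 29.83
position: [0.5383, 0.4001, 0.1336]
eef_rot: [1.0, 0.0, 0.004, -0.002]
contact_force: [0.4, 0.4, 1.5]
grip_width: 0.075
gripper_force: 0.0
```

Request:
{"op": "carry_out", "data": {
  "deltas": [
    [-0.85,3.5,0,0,0,0,0.15],
    [-0.85,3.5,0,0,0,0,0.15],
    [-0.85,3.5,0,0,0,0,0.15],
    [-0.85,3.5,0,0,0,0,0.15],
    [-0.85,3.5,0,0,0,0,0.15]
  ]
}}

```text
time_s: 30.25
position: [0.4914, 0.222, 0.1263]
eef_rot: [1.0, 0.0, -0.001, 0.0]
contact_force: [0.6, -0.8, 0.4]
grip_width: 0.0749
gripper_force: 0.0
```

Request:
{"op": "carry_out", "data": {
  "deltas": [
    [-0.85,3.5,0,0,0,0,0.15],
    [-0.85,3.5,0,0,0,0,0.15],
    [-0.85,3.5,0,0,0,0,0.15],
    [0,0,0,0,0,0,0.15],
    [0,0,0,0,0,0,0.15]
  ]
}}

```text
time_s: 30.67
position: [0.4666, 0.117, 0.1268]
eef_rot: [1.0, -0.002, -0.0, -0.0]
contact_force: [1.1, -0.7, 0.3]
grip_width: 0.0751
gripper_force: 0.0
```

Request:
{"op": "carry_out", "data": {
  "deltas": [
    [-0.8,1.8,0,0,0,0,0.15],
    [0,0,2.5,0,0,0,0.15],
    [0,0,3,0,0,0,0.15],
    [0,0,3,0,0,0,0.15],
    [0,0,0,0,0,0,0.15]
  ]
}}

```text
time_s: 31.08
position: [0.4547, 0.1015, 0.0372]
eef_rot: [1.0, 0.0, -0.005, -0.0]
contact_force: [-1.0, -0.1, -0.6]
grip_width: 0.0749
gripper_force: 0.0
```

Request:
{"op": "carry_out", "data": {
  "deltas": [
    [0,0,1.5,0,0,0,0.15],
    [0,0,0,0,0,0,0.15],
    [0,0,0,0,0,0,0.15]
  ]
}}

```text
time_s: 31.33
position: [0.4591, 0.1012, 0.0278]
eef_rot: [1.0, 0.001, -0.0, -0.0]
contact_force: [0.2, -0.7, 0.7]
grip_width: 0.0752
gripper_force: 0.0
```

```bash
python3 - <<'E'
from h import *
im=manip.capture("side"); t=manip.capture("top"); o=manip.observe(); print(o["position"])
f=lambda c:cv2.resize(c,(400,400),interpolation=cv2.INTER_CUBIC)
cv2.imwrite("pics/p6.png",np.hstack([f(im[115:185,235:305]),f(t[191:271,82:162])])[:,:,::-1])
E
```

```text
[0.46012356 0.10090244 0.02867459]
```

View pics/p6.png

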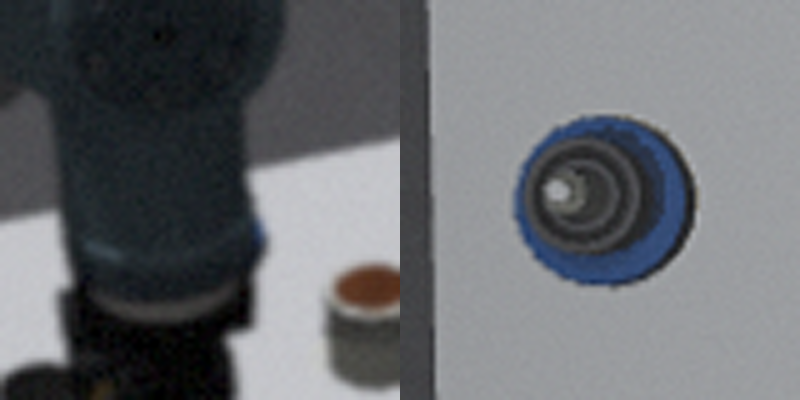

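The top half shows the bearing on the short shaft, lying flat with its ring centred near crop (582,196). The arm hides it in the side view. Now I'll take the medium gear.

Request:
{"op": "carry_out", "data": {
  "deltas": [
    [-0.1,0.1,1,0,0,0,0.15],
    [0,0,1,0,0,0,0.15],
    [0,0,0.6,0,0,0,0.15],
    [0,0,0,0,0,0,0.15],
    [0,0,0,0,0,0,0.15]
  ]
}}

```text
time_s: 31.85
position: [0.4578, 0.0994, 0.0007]
eef_rot: [1.0, -0.0, -0.001, -0.0]
contact_force: [0.3, -0.0, 0.4]
grip_width: 0.0751
gripper_force: 0.0
```

Request:
{"op": "carry_out", "data": {
  "deltas": [
    [0,0,0,0,0,0,1],
    [0,0,0,0,0,0,1],
    [0,0,0,0,0,0,1],
    [0,0,0,0,0,0,1],
    [0,0,0,0,0,0,1]
  ]
}}

```text
time_s: 32.27
position: [0.458, 0.0994, 0.0013]
eef_rot: [1.0, -0.0, -0.0, 0.0]
contact_force: [0.1, -0.0, -0.8]
grip_width: 0.0511
gripper_force: 25.0
```

```bash
python3 - <<'E'
from h import *
print(at("top",(118.4,230.2),.038), at("top",(113.5,229.2),.06))
E
```

```text
[0.53413646 0.39640384] [0.53433127 0.39803134]
```

Request:
{"op": "carry_out", "data": {
  "deltas": [
    [0,0,-2,0,0,0,1],
    [0,0,-3.5,0,0,0,1],
    [0,0,-3.5,0,0,0,1],
    [0,0,-2,0,0,0,1],
    [0,0,0,0,0,0,1]
  ]
}}

```text
time_s: 32.68
position: [0.4615, 0.0994, 0.116]
eef_rot: [1.0, 0.0, 0.004, 0.0]
contact_force: [1.0, -0.6, -1.2]
grip_width: 0.0513
gripper_force: 25.0
```

Request:
{"op": "carry_out", "data": {
  "deltas": [
    [0.9,-3.5,0,0,0,0,1],
    [0.9,-3.5,0,0,0,0,1],
    [0.9,-3.5,0,0,0,0,1],
    [0.9,-3.5,0,0,0,0,1],
    [0.9,-3.5,0,0,0,0,1]
  ]
}}

```text
time_s: 33.1
position: [0.5025, 0.2758, 0.1098]
eef_rot: [1.0, -0.0, -0.001, 0.0]
contact_force: [1.0, -0.7, -0.7]
grip_width: 0.0509
gripper_force: 25.0
```

Request:
{"op": "carry_out", "data": {
  "deltas": [
    [0.9,-3.5,0,0,0,0,1],
    [0.9,-3.5,0,0,0,0,1],
    [0.9,-2.5,0,0,0,0,1],
    [0,0,0,0,0,0,1],
    [0,0,0,0,0,0,1]
  ]
}}

```text
time_s: 33.52
position: [0.5291, 0.3701, 0.1093]
eef_rot: [1.0, 0.001, -0.001, 0.001]
contact_force: [-0.3, 0.9, -1.2]
grip_width: 0.0513
gripper_force: 25.0
```

Request:
{"op": "carry_out", "data": {
  "deltas": [
    [0.3,-1.4,0,0,0,0,1],
    [0.3,-1.4,0,0,0,0,1],
    [0,0,1,0,0,0,1],
    [0,0,1,0,0,0,1],
    [0,0,0,0,0,0,1]
  ]
}}

```text
time_s: 33.93
position: [0.5339, 0.3949, 0.0873]
eef_rot: [1.0, -0.0, -0.003, 0.002]
contact_force: [-0.7, -0.2, -2.1]
grip_width: 0.051
gripper_force: 25.0
```

Request:
{"op": "carry_out", "data": {
  "deltas": [
    [0,0,0,0,0,0,1],
    [0,0,0,0,0,0,1],
    [0,0,0,0,0,0,1]
  ]
}}

```text
time_s: 34.18
position: [0.5364, 0.3969, 0.0916]
eef_rot: [1.0, -0.0, 0.0, -0.0]
contact_force: [-0.0, 0.2, -1.0]
grip_width: 0.0512
gripper_force: 25.0
```

Request:
{"op": "carry_out", "data": {
  "deltas": [
    [-0.15,-0.1,1,0,0,0,1],
    [0,0,1,0,0,0,1],
    [0,0,1,0,0,0,1],
    [0,0,0,0,0,0,1],
    [0,0,0,0,0,0,1]
  ]
}}

```text
time_s: 34.6
position: [0.5336, 0.398, 0.0596]
eef_rot: [1.0, 0.0, -0.001, 0.001]
contact_force: [-0.4, 0.2, -1.4]
grip_width: 0.051
gripper_force: 25.0
```

Request:
{"op": "carry_out", "data": {
  "deltas": [
    [0,0,0.5,0,0,0,1],
    [0,0,0.5,0,0,0,1],
    [0,0,0.5,0,0,0,1],
    [0,0,0,0,0,0,1],
    [0,0,0,0,0,0,1]
  ]
}}

```text
time_s: 35.02
position: [0.5343, 0.3983, 0.0458]
eef_rot: [1.0, -0.0, -0.0, 0.0]
contact_force: [0.6, 1.5, -1.1]
grip_width: 0.0514
gripper_force: 25.0
```

Request:
{"op": "carry_out", "data": {
  "deltas": [
    [0,0,0.2,0,0,0,1],
    [0,0,0.2,0,0,0,1],
    [0,0,0,0,0,0,1],
    [0,0,0,0,0,0,1],
    [0,0,0,0,0,0,1]
  ]
}}

```text
time_s: 35.43
position: [0.5347, 0.3984, 0.0424]
eef_rot: [1.0, -0.0, 0.0, -0.0]
contact_force: [0.6, -0.5, -1.2]
grip_width: 0.0507
gripper_force: 25.0
```

Request:
{"op": "carry_out", "data": {
  "deltas": [
    [0,0,0,0,0,0,0],
    [0,0,0,0,0,0,0],
    [0,0,0,0,0,0,0],
    [0,0,0,0,0,0,0],
    [0,0,0,0,0,0,0]
  ]
}}

```text
time_s: 35.85
position: [0.5347, 0.3985, 0.0425]
eef_rot: [1.0, 0.0, 0.0, -0.0]
contact_force: [0.4, 0.3, 0.2]
grip_width: 0.0823
gripper_force: 0.0
```

Request:
{"op": "carry_out", "data": {
  "deltas": [
    [0,0,-2,0,0,0,0],
    [0,0,-3,0,0,0,0],
    [0,0,-3,0,0,0,0],
    [0,0,-2,0,0,0,0],
    [0,0,0,0,0,0,0]
  ]
}}

```text
time_s: 36.27
position: [0.5376, 0.4001, 0.1485]
eef_rot: [1.0, 0.0, 0.004, -0.002]
contact_force: [1.1, 0.3, 1.0]
grip_width: 0.088
gripper_force: 0.0
```

Request:
{"op": "carry_out", "data": {
  "deltas": [
    [-1.5,3.5,0,0,0,0,0],
    [-1.5,3.5,0,0,0,0,0],
    [-1.5,3.5,0,0,0,0,0],
    [-1.5,3.5,0,0,0,0,0],
    [-1.5,3.5,0,0,0,0,0]
  ]
}}

```text
time_s: 36.68
position: [0.458, 0.222, 0.1412]
eef_rot: [1.0, 0.0, -0.001, 0.0]
contact_force: [0.4, -1.1, 0.3]
grip_width: 0.0882
gripper_force: 0.0
```

Request:
{"op": "carry_out", "data": {
  "deltas": [
    [0,3.5,0,0,0,0,0],
    [0,3.5,0,0,0,0,0],
    [0,3.5,0,0,0,0,0],
    [0,3.5,0,0,0,0,0],
    [0,0,0,0,0,0,0]
  ]
}}

```text
time_s: 37.1
position: [0.4594, 0.0787, 0.1417]
eef_rot: [1.0, -0.002, -0.0, 0.001]
contact_force: [0.3, 1.1, -0.6]
grip_width: 0.0881
gripper_force: 0.0
```

```bash
python3 - <<'E'
from h import *
im=manip.capture("side"); t=manip.capture("top"); o=manip.observe(); print(o["position"])
f=lambda c:cv2.resize(c,(400,300),interpolation=cv2.INTER_CUBIC)
cv2.imwrite("pics/p7.png",np.vstack([np.hstack([f(im[120:180,235:315]),f(t[200:260,80:160])]),np.hstack([f(im[80:320,160:480]),f(t[100:340,70:390])])])[:,:,::-1])
E
```

```text
[0.45939487 0.08241397 0.14180513]
```

View pics/p7.png

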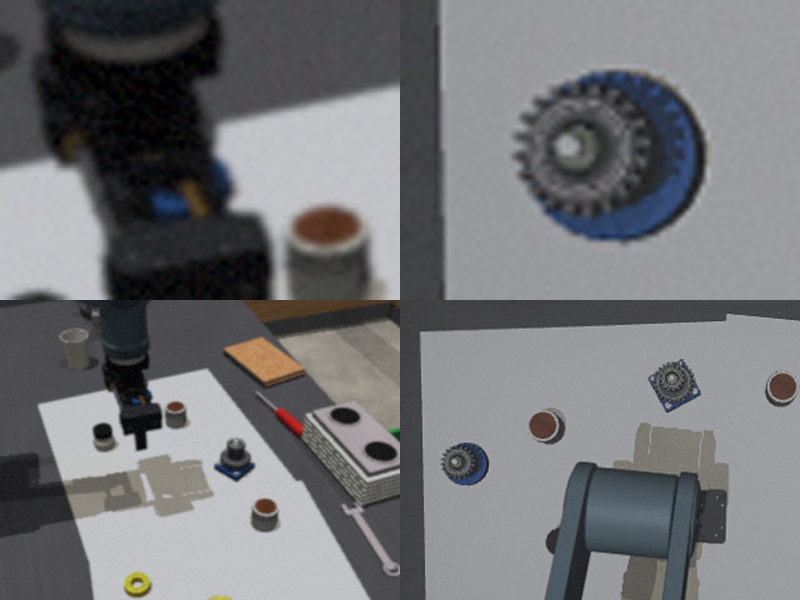

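The top crop shows the medium gear threaded on the short shaft, centre near (582,150). The pistons and tub are standing. I'll clear the arm for a side check.

Request:
{"op": "carry_out", "data": {
  "deltas": [
    [0,3.5,-1,0,0,0,0],
    [0,3.5,-1,0,0,0,0],
    [0,3.5,0,0,0,0,0],
    [0,3.5,0,0,0,0,0],
    [0,3.5,0,0,0,0,0]
  ]
}}

```text
time_s: 37.62
position: [0.4599, -0.0914, 0.1622]
eef_rot: [1.0, 0.001, 0.0, -0.0]
contact_force: [0.4, -0.4, -0.3]
grip_width: 0.0878
gripper_force: 0.0
```

Request:
{"op": "carry_out", "data": {
  "deltas": [
    [0,3.5,0,0,0,0,0],
    [0,3.5,0,0,0,0,0],
    [0,0,0,0,0,0,0],
    [0,0,0,0,0,0,0]
  ]
}}

```text
time_s: 37.95
position: [0.4599, -0.1616, 0.1618]
eef_rot: [1.0, -0.001, -0.0, -0.0]
contact_force: [-1.1, -0.2, 0.1]
grip_width: 0.0879
gripper_force: 0.0
```

```bash
python3 - <<'E'
from h import *
im=manip.capture("side"); 
print(at("top",(116.4,230.0),.052))
f=lambda c:cv2.resize(c,(400,400),interpolation=cv2.INTER_CUBIC)
cv2.imwrite("pics/p8.png",np.hstack([f(im[120:180,240:300]),f(im[165:245,308:388])])[:,:,::-1])
E
```

```text
[0.53347507 0.3953397 ]
```

View pics/p8.png

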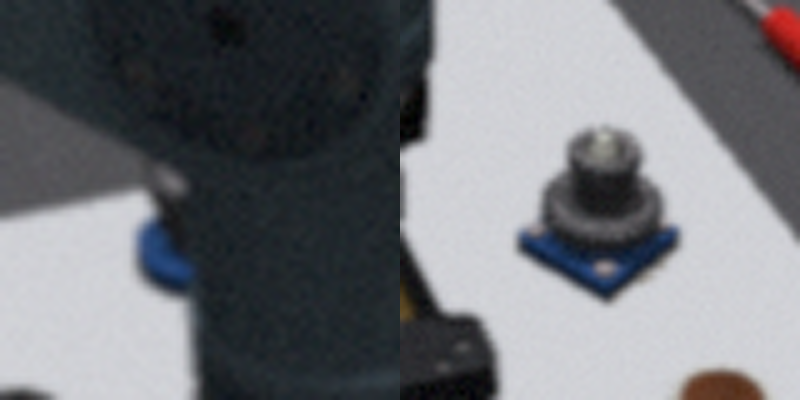

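The long shaft is level and fully seated. The arm still hides the short one, so I'll move further off.

Request:
{"op": "carry_out", "data": {
  "deltas": [
    [0,3.5,0,0,0,0,0],
    [0,3.5,0,0,0,0,0],
    [0,3.5,0,0,0,0,0],
    [0,3.5,0,0,0,0,0],
    [0,3.5,0,0,0,0,0]
  ]
}}

```text
time_s: 38.42
position: [0.4607, -0.3353, 0.162]
eef_rot: [1.0, 0.002, -0.0, -0.001]
contact_force: [0.5, -0.2, 0.1]
grip_width: 0.088
gripper_force: 0.0
```

Request:
{"op": "carry_out", "data": {
  "deltas": [
    [-2,3.3,0,0,0,0,0],
    [-2,3.3,0,0,0,0,0],
    [-2,3.3,0,0,0,0,0],
    [0,0,0,0,0,0,0],
    [0,0,0,0,0,0,0]
  ]
}}

```text
time_s: 38.83
position: [0.3999, -0.4349, 0.1618]
eef_rot: [1.0, -0.0, -0.0, -0.001]
contact_force: [0.6, 0.5, 0.8]
grip_width: 0.0881
gripper_force: 0.0
```

```bash
python3 - <<'E'
from h import *
im=manip.capture("side"); t=manip.capture("top"); print(manip.observe()["position"])
f=lambda c:cv2.resize(c,(400,400),interpolation=cv2.INTER_CUBIC)
cv2.imwrite("pics/p9.png",np.hstack([f(im[120:180,240:300]),f(t[200:260,90:150])])[:,:,::-1])
E
```

```text
[ 0.40085102 -0.4333077   0.16184907]
```

View pics/p9.png

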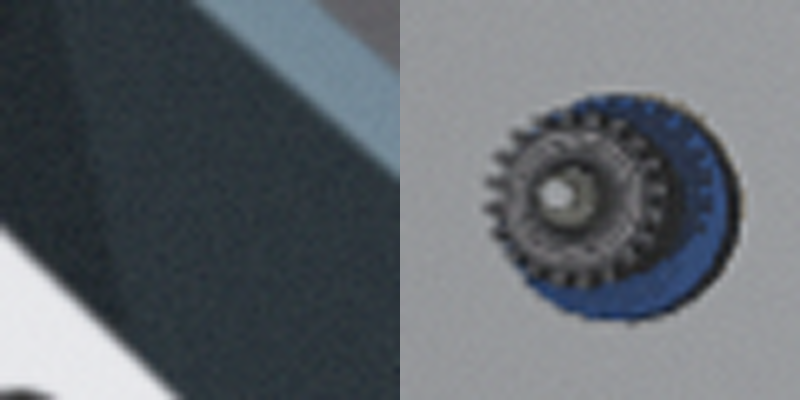

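In the top crop the medium gear looks level and concentric around the shaft tip (560,192). It was released about 1 mm above the bearing, with no contact force on the way down. The arm still hides it in the side view. I'm handing in.

```bash
python3 -c "
from station import manip
print(manip.job_done())"
```

```text
the job is handed in; nothing more can be done
None
```

I built up both shafts and handed the job in at about 39 s; no verdict came back, and the arm blocked the side view of the short shaft, so its bearing and medium gear were checked only from above and by their release heights.

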